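Flip the sample jar's status marker

ROBOT

A 6-joint arm with a two-finger parallel gripper is mounted at the origin on a cart in front of the work surface, level with it; the furniture and walls round the work are solid. World frame = base frame: x ahead of the robot, y to its left, z up, the work surface at z = 0. Lengths are in m, angles in rad, forces in N, time in s.
With the tool pointing down it reaches from about 0.325 to 0.9 m from the base axis. Payload 6.1 kg.
Tool frame: the origin (TCP) lies at the very end of the fingers, on their centre line; the grasp point (between the pads) lies 19 mm behind it (r.pinch_z is the z of the grasp point in the tool frame, in m); z points along the fingers, y is the line along which they close (so a half turn about z gives the same grasp; the last joint's range is limited). The gripper opens to 87 mm and grips with 3 to 60 N. Pads are 19 mm wide; open, the fingers measure 117 mm over their backs; the gripper's body (75 mm by 190 mm) begins 51 mm behind the grasp point.
Start: joints at [-1.267, 0.22, 1.526, -0, 1.395, -0.126], TCP at [0.26, -0.568, 0.223] pointing down, gripper open.
Joint ranges: [-2.98, 2.98], [-0.91, 2.08], [0.09, 2.57], [-1.24, 4.39], [0.2, 2.65], [-2.68, 2.68]. Speed limits (rad/s): [2.57, 2.57, 3.01, 3.14, 3.14, 3.14].

INTERFACE

Orientations are given as a unit quaternion [x, y, z, w].
In Python, from cell import r gives the robot as it stands.
- The arm moves only by the tool drive_effector, called after ">>>" as name(argument=value, ...), one argument or row to a line, values as JSON. Schema: {"type":"object","properties":{"motion":{"type":"array","items":{"type":"array","items":{"type":"number"},"minItems":5,"maxItems":5},"minItems":1,"maxItems":10},"grip_force":{"type":"number"},"only":{"type":"string"},"quiet":{"type":"boolean"},"lines":{"type":"string"}},"required":["motion"],"additionalProperties":false}. motion is a list of rows, 1 to 10 of them, each of 5 numbers: dx, dy, dz in normalised numbers (1 is 750 mm), then a turn about the tool's z in normalised numbers (1 is pi rad), then the finger opening in m; each row is the pose to reach, as a shift and turn from the pose commanded when the call began, along the tool's axes at that moment; what a row does not reach only later rows make up. A row lasts 1/12 s, in which the tool goes at most 0.0417 m and 0.125 rad, less where a joint would pass 70% of its speed; a pose out of reach is approached as far as the arm can. The fingers move at their own pace and stop on an object; grip_force is the grip in N (left out, the last holds). Time passes only in rows, so rows that do not move let the fingers close. The tool returns the time, the measured TCP pose, the force, the opening and the grip force at its end. only (a regular expression) keeps the lines of the reply that match it, lines (a string "A,B") keeps lines A to B, and quiet returns only ok. Input that does not fit is refused with a message, and nothing moves.
- r.read_state(): the state, without advancing time (a new reading comes with each control period).
- r.grab_frame(name): name is "side" or "top"; returns (picture, depth): 420x560x3 uint8, red, green, blue; 420x560 float32, m along the optical axis (not along the pixel's ray), 0 where there is no reading.
- r.camera_params(name): a dict with "vertical_fov" (degrees; the focal length in pixels is half the picture's height over the tangent of half this angle, whatever the lens; pixels are square), "cx", "cy" (the principal point, pixels), "k1" (the pictures are not rectified: a ray, as slopes to the right and down, at radius r is drawn at 1 + k1 r^2 times it, then the intrinsics apply), "T" (4x4, takes a point from camera to world coordinates). Camera axes: x right, y down, z forward; pixel columns grow to the right and rows downward; lengths in m; the calibration is good to about 2 mm. A picture is of the moment at which its call begins. camera_params takes no time and is no camera call.
- r.job_done(): hands the job in; it is judged then, once.
The state is a dict: "t": time; "q": joint angles; "dq": joint speeds; "effort": joint torques, N m; "ee_pos": TCP position; "ee_rot": TCP orientation; "contact_force": force on the tool from outside, world axes, zero at the start; "ft_torque": the same for the moment, N m; "finger_gap": finger opening in m; "grip_force": force on a finger pad.
Only numpy, scipy, OpenCV 4.12 (cv2) and the standard library are available. Lean on these libraries where they do the work, as an engineer would, in place of code of your own. Each camera call takes 0.05 s, during which the arm holds its last target. There are 200 camera calls.

TASK

Three flip markers stand on the packing bench, each with its own article just beyond it; the paddle of the label roll's marker is already turned over to its two-bar face. Turn the sample jar's marker over too: push its paddle up and over its pivot with the fingertips or the outside of the fingers, without ever pinching it, and press it down until it lies flat on the far side with the two bars showing. Leave the jar, the label roll, the weight and the other two markers as they are.

Things in the scene. Friction and masses are not known exactly. Their poses are not given: they have to be found in the camera images.
- jar_paddle (a joint): hinge angle of the paddle of the sample jar's marker: 0 = lying flat and level on the robot's side of its pivot, ring face up; pi/2 = standing upright; 3.14 = lying flat on the far side, two-bar face up. Hard stops at 0 and 3.14. Starts between 0 and 0.2. The hinge is stiff: the paddle stays at any angle where it is left (about 1.5 N at its free edge moves it) and does not fall by itself.
- jar_pivot (a point): centre of the hinge line of the sample jar's marker, 66 mm above the table, midway between its two grey ears (ears 77 mm apart over all, 70 mm tall). Its x axis points level from the marker to its sample jar, across the hinge, away from the robot (yaw within 0.17 rad of straight ahead); its y axis is the hinge line.
- jar_lip (a point): middle of the free edge lip of the sample jar's paddle, 71.5 mm from the hinge line. The lip is 60 mm wide along the hinge line, 9 mm long and 8 mm thick; the edge itself is 76 mm from the hinge line. Turns with the paddle: its -x axis points from the hinge to the free edge, its z axis out of the ring face.
- the_jar: the sample jar: clear jar of dark brown beans with a black lid (the clear glass between beans and lid can hardly be seen), 66 mm across, 104 mm tall, loose; origin at the centre of its underside. Stands on the table about 145 mm beyond its own marker's pivot, as seen from the robot.
- roll_paddle (a joint): hinge angle of the paddle of the white label roll's marker: 0 = lying flat and level on the robot's side of its pivot, ring face up; pi/2 = standing upright; 3.14 = lying flat on the far side, two-bar face up. Hard stops at 0 and 3.14. Same kind of hinge. Starts already flipped, 2.95 to 3.14.
- roll_pivot (a point): centre of the hinge line of the white label roll's marker, 66 mm above the table, midway between its two grey ears (ears 77 mm apart over all, 70 mm tall). Its x axis points level from the marker to its white label roll, across the hinge, away from the robot (yaw within 0.17 rad of straight ahead); its y axis is the hinge line.
- roll_lip (a point): middle of the free edge lip of the white label roll's paddle, 71.5 mm from the hinge line. The lip is 60 mm wide along the hinge line, 9 mm long and 8 mm thick; the edge itself is 76 mm from the hinge line. Turns with the paddle: its -x axis points from the hinge to the free edge, its z axis out of the ring face.
- the_roll: the label roll: white roll on a brown core standing on end, 86 mm across, 60 mm tall, loose; origin at the centre of its underside. Stands on the table about 145 mm beyond its own marker's pivot, as seen from the robot.
- weight_paddle (a joint): hinge angle of the paddle of the brass weight's marker: 0 = lying flat and level on the robot's side of its pivot, ring face up; pi/2 = standing upright; 3.14 = lying flat on the far side, two-bar face up. Hard stops at 0 and 3.14. Same kind of hinge. Starts at 0 to 0.2.
- weight_pivot (a point): centre of the hinge line of the brass weight's marker, 66 mm above the table, midway between its two grey ears (ears 77 mm apart over all, 70 mm tall). Its x axis points level from the marker to its brass weight, across the hinge, away from the robot (yaw within 0.17 rad of straight ahead); its y axis is the hinge line.
- weight_lip (a point): middle of the free edge lip of the brass weight's paddle, 71.5 mm from the hinge line. The lip is 60 mm wide along the hinge line, 9 mm long and 8 mm thick; the edge itself is 76 mm from the hinge line. Turns with the paddle: its -x axis points from the hinge to the free edge, its z axis out of the ring face.
- the_weight: the weight: pale brass knobbed calibration weight, 39 mm across, 62 mm tall, loose; origin at the centre of its underside. Stands on the table about 145 mm beyond its own marker's pivot, as seen from the robot.
- jar_stand: fixed stand of the jar's marker, screwed down: dark base plate 56 x 84 x 8 mm, grey post and two ears 70 mm tall; origin at the centre of its underside, axes as jar_pivot. Nothing lies under the paddle beyond 28 mm from the pivot: a fingertip can go under its free edge (underside 62 mm above the table when flat). The three markers look alike and stand side by side, 140 mm apart or more.
- jar_mid (a point): middle of the jar's grey paddle, 39 mm from the hinge line, axes as jar_lip. The paddle is a flat plate 60 mm wide (along the hinge line), reaching from 6 to 76 mm from the hinge, 6 mm thick (8 mm at the lip). One face bears a raised dark ring of 34 mm and shows at the start; the other bears two raised dark parallel bars 36 mm long.

How it is judged:
By the outcome, as a careful person would: the job done as asked, in the order asked, and still so for the second after the job is handed in, with the robot touching nothing.
It also fails if it takes over 51 s, if anything falls off the work surface, if the arm or the gripper's body presses on something with over 40 N, if the wrist force passes 120 N, or if a joint passes its speed limit or range.

## Working session

There is one attempt and no reset: what is moved stays moved. The work goes in short steps, Python scripts to look and compute and a tool call to move; the robot and the scene stay as the last step left them, time stands still between calls to the robot, and variables do not carry over. Pictures are saved under pics/ and viewed, at most 10 in all, crops included, and the job is handed in when it is done.

```bash
ls; mkdir -p pics
```

Run:
```python
from cell import r
import cv2,numpy as np
ims=[]
for n in("side","top"):
    p,d=r.grab_frame(n); np.savez(f"pics/{n}0.npz",p=p,d=d)
    cv2.imwrite(f"pics/{n}0.png",p[:,:,::-1])
    c=r.camera_params(n); print(n,c)
s=r.read_state();print(s)
```

```text
cell.py
pics
side {'vertical_fov': 42.9271959674561, 'cx': 276.37999760414124, 'cy': 209.75870794474974, 'k1': 0.046251862788384626, 'T': array([[-0.95084049, -0.16320748,  0.26318372,  0.23226509],
       [-0.30873976,  0.43337546, -0.84667909,  1.23164602],
       [ 0.024127  , -0.88631204, -0.46245957,  0.66367599],
       [ 0.        ,  0.        ,  0.        ,  1.        ]])}
top {'vertical_fov': 42.80110740954235, 'cx': 277.9130189834376, 'cy': 212.59285806651638, 'k1': -0.0657576495730118, 'T': array([[-0.01406732, -0.98361283,  0.179744  ,  0.34536961],
       [-0.99980705,  0.01137196, -0.01601721,  0.12526279],
       [ 0.01371069, -0.17993463, -0.98358301,  1.33862551],
       [ 0.        ,  0.        ,  0.        ,  1.        ]])}
{'t': 0.1, 'q': array([-1.26708477e+00,  2.21117587e-01,  1.52747927e+00, -3.27848176e-05,
        1.39468422e+00, -1.26128733e-01]), 'dq': array([-0.00143709, -0.00036902, -0.00264919, -0.00050234, -0.0020384 ,
        0.00065449]), 'effort': array([ 6.02998480e-04, -4.95945454e+01, -3.88519192e+01,  7.02110678e-02,
        5.15856931e-02, -3.42964620e-05]), 'ee_pos': array([ 0.26025972, -0.56763609,  0.22157425]), 'ee_rot': array([ 9.76992464e-01,  2.13272157e-01, -9.09328820e-05, -8.39452096e-04]), 'contact_force': array([ 0.45557323, -0.66090054,  0.7373985 ]), 'ft_torque': array([-0.05802654,  0.05782411, -0.04037042]), 'grip_force': 0.0, 'finger_gap': 0.08695583104883958}
```

View pics/top0.png

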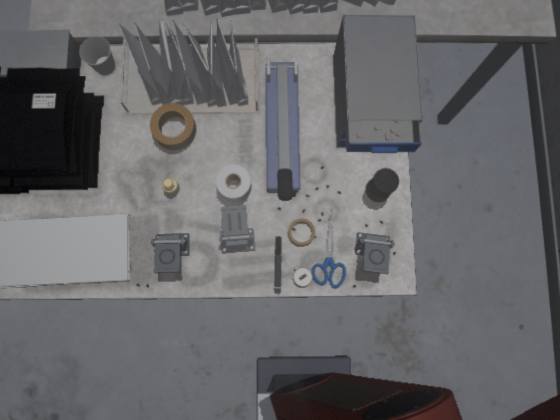

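View pics/side0.png

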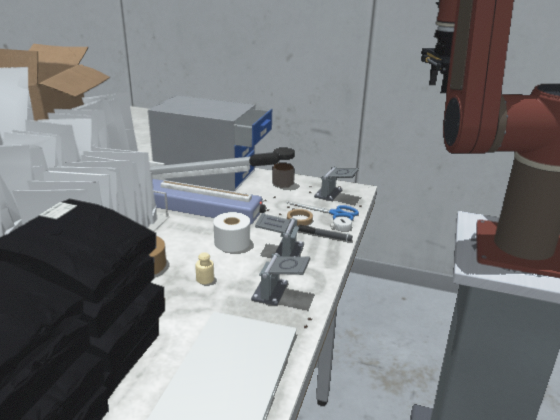

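The jar (black lid, top image 382,185) belongs to the right marker: its paddle is at about (376,256) and its ears at about (362,238) and (390,241). The roll's marker is at (236,228) and the weight's at (168,252). Next I'll measure the jar's marker from depth.

Create h.py:
```python
import numpy as np,cv2
from cell import r
def cloud(n,d):
    c=r.camera_params(n); h,w=d.shape; f=h/2/np.tan(np.radians(c["vertical_fov"]/2))
    K=np.array([[f,0,c["cx"]],[0,f,c["cy"]],[0,0,1]]); u,v=np.meshgrid(np.arange(w),np.arange(h))
    # k1 model of drawn = (1+k1 r^2)*ray
    s=cv2.undistortPoints(np.stack([u,v],-1).reshape(-1,1,2).astype(float),K,np.array([c["k1"],0,0,0.])).reshape(h,w,2)
    P=np.dstack([s*d[...,None],d]); return P@c["T"][:3,:3].T+c["T"][:3,3]
```

Run:
```python
from h import *
for n in("top","side"):
    z=np.load(f"pics/{n}0.npz");p,d=z["p"],z["d"];W=cloud(n,d)
    if n=="top": x0,x1,y0,y1=350,402,165,278
    else: x0,x1,y0,y1=268,365,145,205
    cv2.imwrite(f"pics/{n}c.png",cv2.resize(p[y0:y1,x0:x1,::-1],None,fx=5,fy=5,interpolation=cv2.INTER_CUBIC))
    Q=W[y0:y1,x0:x1].reshape(-1,3);Q=Q[(d[y0:y1,x0:x1]>0).ravel()]
    if n=="top":
        t=Q[(Q[:,2]<.015)&(Q[:,2]>-.015)];print("table z",np.median(t[:,2]))
        for a,b in((240,265),):
            for v in range(228,276,2): print(v,np.round(W[v,358:396:4,2]*1000).astype(int), np.round(W[v,376],3))
        pm=(Q[:,2]>.05)&(Q[:,2]<.1)&(Q[:,0]<.42); S=Q[pm]
        print("pad/ears",len(S),S.min(0),S.max(0)); pts=S[:,:2].astype(np.float32);print(cv2.minAreaRect(pts))
        J=Q[(Q[:,2]>.085)&(Q[:,0]>.4)];print("jar",len(J),np.median(J,0),J.min(0),J.max(0))
    else:
        S=Q[(Q[:,2]>.05)&(Q[:,2]<.1)&(Q[:,0]<.42)];print("side",len(S),S.min(0),S.max(0))
```

```text
table z 1.036424608580333e-06
228 [-1 -2  4  4  2 -6  0  2 -1  3] [ 0.548 -0.146 -0.005]
230 [-7  0 -4 -3  3  0 -1 -2  4 -2] [ 0.542 -0.145  0.001]
232 [ 6 -3 -3 -2  6  2  4  1  4  0] [ 0.537 -0.145 -0.002]
234 [13  9  6  9  8 -2 -2 -2 -3  1] [ 0.532 -0.145 -0.002]
236 [   7    9   60   54   59   55 1339   11    1    2] [ 0.519 -0.133  0.057]
238 [ 6 74 57 56 57 61 52 63  2 -1] [ 0.514 -0.132  0.057]
240 [23 62 70 69 63 70 54 57  2 -1] [ 0.508 -0.13   0.066]
242 [23 73 65 65 70 68 68 70 67 -7] [ 0.503 -0.129  0.071]
244 [25 10 73 71 70 66 62 68 72 67] [ 0.498 -0.13   0.067]
246 [18 10 70 68 74 70 65 67 62  4] [ 0.493 -0.128  0.072]
248 [ 9  8 77 74 71 73 73 74 47 -2] [ 0.488 -0.128  0.072]
250 [ 7  6 76 70 79 75 72 70  1 -4] [ 0.483 -0.127  0.078]
252 [ 5  6 73 80 78 77 76 76  2  5] [ 0.479 -0.128  0.072]
254 [ 9  8 80 79 72 77 74 76  5  4] [ 0.473 -0.126  0.078]
256 [ 2  0 75 78 76 75 73 75 -4 -3] [ 0.468 -0.126  0.079]
258 [-3 -1 78 84 78 78 75 73 -1  2] [ 0.464 -0.126  0.076]
260 [-1 -4 81 78 76 77 78 75  4  0] [ 0.458 -0.125  0.084]
262 [ 0  3 78 78 82 74 81 77 -2  0] [ 0.454 -0.125  0.082]
264 [ 1  0 76 82 79 78 79 81  2  1] [ 0.449 -0.125  0.08 ]
266 [-1  1 78 79 82 80 80 79 -4 -5] [ 0.445 -0.124  0.082]
268 [-1 -2 78 84 81 84 79 81 -4  0] [ 0.44  -0.125  0.077]
270 [ 4  0 84 85 84 82 86 81  3 -2] [ 0.435 -0.124  0.083]
272 [ 5  4  3 -2 79 81 84 79 -1 -3] [ 0.431 -0.124  0.079]
274 [ 0  3 -2  1  0 -3  4  3 -3  0] [ 0.431 -0.14  -0.   ]Traceback (most recent call last):
  File "<stdin>", line 13, in <module>
    return umr_minimum(a, axis, None, out, keepdims, initial, where)
ValueError: zero-size array to reduction operation minimum which has no identity
```

Run:
```python
from h import *
z=np.load("pics/top0.npz");p,d=z["p"],z["d"];W=cloud("top",d)
def reg(v0,v1,u0,u1): 
    return W[v0:v1,u0:u1].reshape(-1,3)
Q=reg(246,276,355,398);Q=Q[(Q[:,2]>.055)&(Q[:,2]<.1)]
print(cv2.minAreaRect(Q[:,:2].astype(np.float32)))
I=Q[(Q[:,0]>.435)&(Q[:,0]<.495)]
A=np.c_[I[:,:2],np.ones(len(I))];c=np.linalg.lstsq(A,I[:,2],rcond=None)[0];print("plane",c, "centre",I.mean(0))
# side edges: row-wise left/right
L=[];R=[];C=[]
for v in range(250,270):
    m=np.where((W[v,355:398,2]>.06)&(W[v,355:398,2]<.1))[0]+355
    L.append(W[v,m[0],:2]);R.append(W[v,m[-1],:2]);C.append((m[0],m[-1]))
L=np.array(L);R=np.array(R)
for n,e in(("L",L),("R",R),("mid",(L+R)/2)):
    k=np.polyfit(e[:,0],e[:,1],1);print(n,"dy/dx",k[0],"y@.46",np.polyval(k,.46))
E_=reg(234,252,352,398);M=(E_[:,2]>.05)&(E_[:,2]<.09)
print("ears y range",np.percentile(E_[M][:,1],[0,2,98,100]),"x",np.percentile(E_[M][:,0],[0,98,100]))
J=reg(165,205,360,402);J=J[(J[:,2]>.09)&(J[:,2]<.12)];print("jar lid",J.mean(0),J.min(0),J.max(0),len(J))
Jr=reg(205,232,325,402);
for u,v in((302,232),(278,262),(303,277),(330,272)): print((u,v),W[v,u])
s=np.load("pics/side0.npz");V=cloud("side",s["d"])
P=V[155:205,305:365].reshape(-1,3);P=P[(P[:,2]>.055)&(P[:,2]<.1)];print("side cloud",len(P),P.min(0),P.max(0))
P=P[(P[:,0]<.495)&(P[:,0]>.435)];A=np.c_[P[:,:2],np.ones(len(P))];print(np.linalg.lstsq(A,P[:,2],rcond=None)[0],P.mean(0),cv2.minAreaRect(P[:,:2].astype(np.float32)))
def crop(n,im,x0,x1,y0,y1):return cv2.resize(im[y0:y1,x0:x1,::-1],(int((x1-x0)*390/(y1-y0)),390),interpolation=cv2.INTER_CUBIC)
cv2.imwrite("pics/crop0.png",np.hstack([crop("t",p,345,410,190,280),crop("s",s["p"],305,365,155,205)]))
```

```text
((0.4634813666343689, -0.13017192482948303), (0.0694679245352745, 0.06900270283222198), 82.35588073730469)
plane [-0.20390504  0.04134188  0.17692307] centre [ 0.46472422 -0.12611461  0.07694964]
L dy/dx -0.1490564269409372 y@.46 -0.09599989413417369
R dy/dx -0.13859286429107953 y@.46 -0.15497365760805581
mid dy/dx -0.14351472378108565 y@.46 -0.12548888883069914
ears y range [-0.17321467 -0.16880762 -0.09387409 -0.09064014] x [0.48033108 0.51960758 0.52237504]
jar lid [ 0.64553602 -0.15160633  0.10361248] [ 0.61518651 -0.18382264  0.09007876] [ 0.67798699 -0.12135867  0.11150869] 561
(302, 232) [0.53866973 0.04367678 0.0055569 ]
(278, 262) [0.46281435 0.10529594 0.01874066]
(303, 277) [0.42498726 0.0446191  0.02151902]
(330, 272) [ 0.43707594 -0.02334048  0.00982241]
side cloud 332 [ 0.42613003 -0.17399137  0.05547571] [ 0.52230616 -0.09042695  0.08482575]
[-0.23123049 -0.01817752  0.18042131] [ 0.46538066 -0.12178778  0.07502491] ((0.46511828899383545, -0.13094818592071533), (0.05960741639137268, 0.07655717432498932), 0.3457508981227875)
```

View pics/crop0.png

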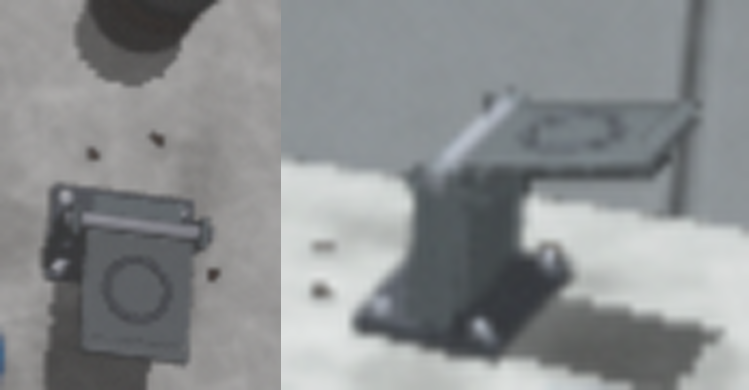

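The crop shows the jar's paddle tilted up about 0.2 rad on the robot's side, with its free edge at top pixel row ~272. From depth, the pivot is near (0.502, -0.1315), yaw about -0.14. The plan is to close the fingers, line the tool's x up with the marker, drop in front of the free edge, then push forward and up.

The manual's scale: shifts go in shares of 750 mm and turns go in shares of pi rad. Converting my numbers, -0.3525 m / 0.75 = -0.47, 0.3135 m / 0.75 = 0.418, 0.569 rad / 3.1416 = 0.1811.

>>> drive_effector(
  motion=[
    [0.418,-0.47,0,0.1811,0],
    [0.418,-0.47,0,0.1811,0],
    [0.418,-0.47,0,0.1811,0],
    [0.418,-0.47,0,0.1811,0],
    [0.418,-0.47,0,0.1811,0],
    [0.418,-0.47,0,0.1811,0],
    [0.418,-0.47,0,0.1811,0],
    [0.418,-0.47,0,0.1811,0],
    [0.418,-0.47,0,0.1811,0],
    [0.418,-0.47,0,0.1811,0],
  ],
  grip_force=20,
)

```text
t: 0.93
ee_pos: [0.3823, -0.1677, 0.2223]
ee_rot: [0.998, -0.07, 0.0, -0.0]
contact_force: [0.6, -0.3, 0.2]
finger_gap: 0.0285
grip_force: 0.0
```

```bash
python3 -c "
from h import *
s=r.read_state();print(s['ee_pos'],s['ee_rot'],s['q'])"
```

```text
[ 0.38226209 -0.16772393  0.22231463] [ 9.97557078e-01 -6.98560864e-02  4.69097220e-05 -4.19570623e-05] [-6.02995068e-01 -3.01873064e-01  2.03289868e+00  1.21505870e-04
  1.41052889e+00  1.10760792e+00]
```

To row units: 0.162 m / 0.75 = 0.216, -0.0524 m / 0.75 = -0.0699.

>>> drive_effector(
  motion=[
    [0.0113,-0.0699,0,0,0],
    [0.0113,-0.0699,0,0,0],
    [0.0113,-0.0699,0.1067,0,0],
    [0.0113,-0.0699,0.16,0,0],
    [0.0113,-0.0699,0.216,0,0],
    [0.0113,-0.0699,0.216,0,0],
    [0.0113,-0.0699,0.216,0,0],
  ],
  grip_force=20,
)

```text
t: 1.52
ee_pos: [0.3918, -0.1157, 0.0532]
ee_rot: [0.998, -0.069, -0.007, -0.003]
contact_force: [-2.1, 0.1, -1.1]
finger_gap: 0.0007
grip_force: 0.0
```

Run:
```python
from h import *
p,d=r.grab_frame("side");q,_=r.grab_frame("top")
f=lambda im,x0,x1,y0,y1:cv2.resize(im[y0:y1,x0:x1,::-1],(390,390),interpolation=cv2.INTER_CUBIC)
cv2.imwrite("pics/a1.png",np.hstack([f(p,300,400,110,210),f(q,330,430,190,290)]))
```

```text
(no output)
```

View pics/a1.png

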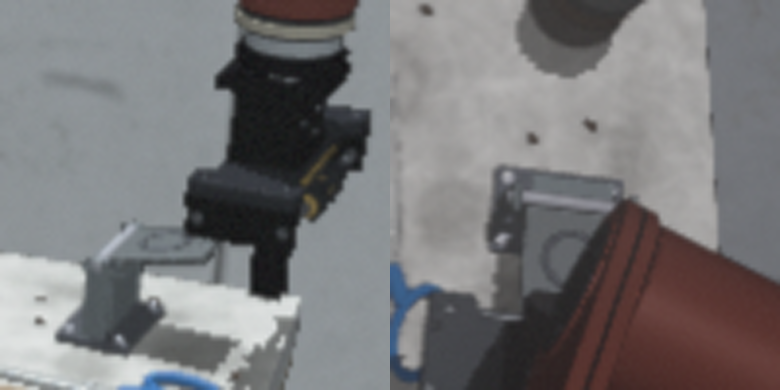

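The closed fingers stand in front of the free edge (side crop ~(270,265)) and the paddle hasn't moved. The gripper body is clear of it. Next I'll move to contact.

To row units: 0.024 m / 0.75 = 0.032, 0.018 m / 0.75 = 0.024.

>>> drive_effector(
  motion=[
    [0.0107,0,0,0,0],
    [0.0187,0,0,0,0],
    [0.024,0,0,0,0],
    [0.028,0,0,0,0],
    [0.032,0,-0.0053,0,0],
  ],
)

```text
t: 2.03
ee_pos: [0.4205, -0.1226, 0.0645]
ee_rot: [0.998, -0.069, -0.002, 0.0]
contact_force: [-11.4, -2.4, 1.0]
finger_gap: 0.0002
grip_force: 5.7
```

```bash
python3 -c "
from h import *
print(r.read_state()['ee_pos'])"
```

```text
[ 0.42045137 -0.12261307  0.06453745]
```

To row units: -0.044 m / 0.75 = -0.0587, -0.04 m / 0.75 = -0.0533.

>>> drive_effector(
  motion=[
    [0.004,0,-0.0093,0,0],
    [0.0067,0,-0.02,0,0],
    [0.0107,0,-0.032,0,0],
    [0.0187,0,-0.0453,0,0],
    [0.0267,0,-0.0533,0,0],
    [0.04,0,-0.0587,0,0],
    [0.04,0,-0.0587,0,0],
  ],
)

```text
t: 2.62
ee_pos: [0.4547, -0.1273, 0.1109]
ee_rot: [0.998, -0.069, 0.002, 0.001]
contact_force: [-0.4, -0.5, 0.1]
finger_gap: 0.0003
grip_force: 0.1
```

Run:
```python
from h import *
p,d=r.grab_frame("side");s=r.read_state();print(s['ee_pos'],s['contact_force'])
cv2.imwrite("pics/a2.png",cv2.resize(p[100:220,260:400,::-1],(700,600),interpolation=cv2.INTER_CUBIC))
```

```text
[ 0.45374131 -0.12701114  0.11001162] [ 0.31547295  0.12119278 -0.52172097]
```

View pics/a2.png

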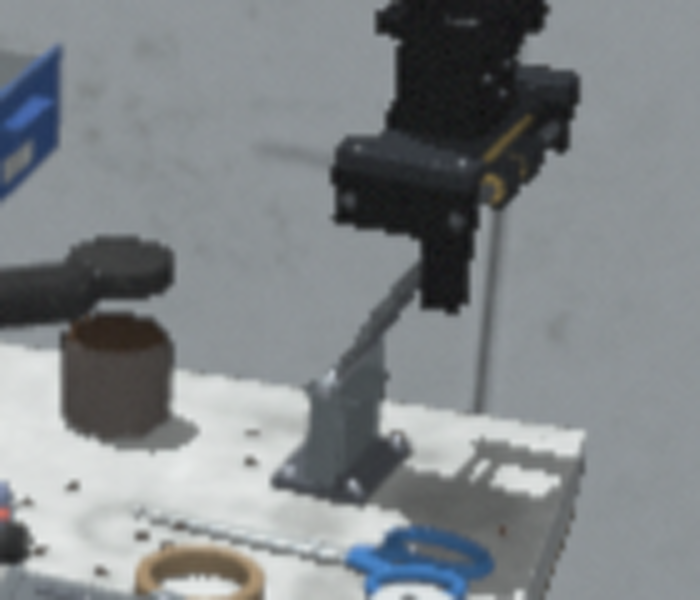

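The paddle is now at about 1 rad, and its free edge rests on the finger's front face (~(420,270)). I'll carry it over the top.

>>> drive_effector(
  motion=[
    [0.016,0,-0.004,0,0],
    [0.032,0,-0.008,0,0],
    [0.048,0,-0.008,0,0],
    [0.0613,0,-0.0067,0,0],
    [0.0747,0,-0.0053,0,0],
    [0.0853,0,0,0,0],
    [0.096,0,0.008,0,0],
    [0.1053,0,0.0173,0,0],
    [0.112,0,0.028,0,0],
    [0.116,0,0.036,0,0],
  ],
)

```text
t: 3.5
ee_pos: [0.5386, -0.1387, 0.0808]
ee_rot: [0.998, -0.069, 0.0, 0.0]
contact_force: [0.2, -0.5, 1.1]
finger_gap: 0.0005
grip_force: 0.9
```

Run:
```python
from h import *
p,d=r.grab_frame("side");s=r.read_state();print(s['ee_pos'],s['contact_force'])
cv2.imwrite("pics/a3.png",cv2.resize(p[100:220,260:400,::-1],(700,600),interpolation=cv2.INTER_CUBIC))
```

```text
[ 0.53790389 -0.13845236  0.07961391] [-0.33079606  0.78305787 -0.07569487]
```

View pics/a3.png

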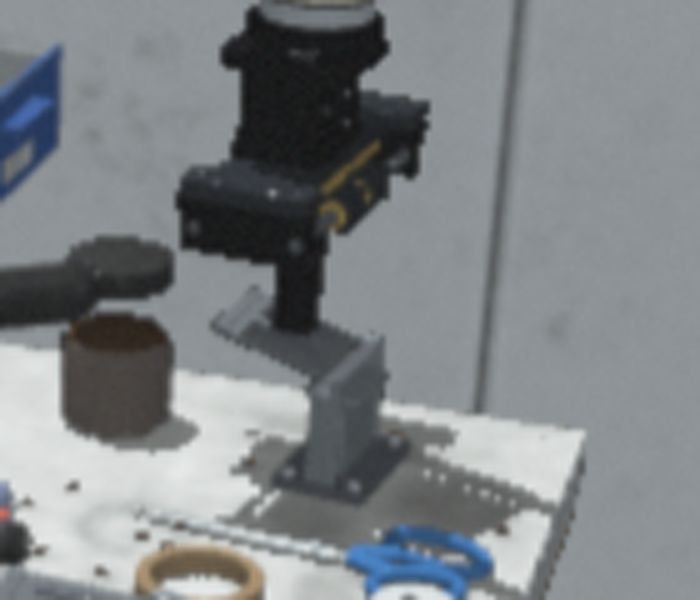

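The paddle is past vertical, leaning down on the far side at (260,310), with the jar untouched. I'll press it flat now.

To row units: 0.015 m / 0.75 = 0.02, 0.013 m / 0.75 = 0.0173.

>>> drive_effector(
  motion=[
    [0.0067,0,0.0067,0,0],
    [0.0133,0,0.0107,0,0],
    [0.0173,0,0.0147,0,0],
    [0.0173,0,0.0173,0,0],
    [0.0173,0,0.02,0,0],
    [0.0173,0,0.02,0,0],
  ],
)

```text
t: 4.05
ee_pos: [0.5514, -0.1406, 0.0691]
ee_rot: [0.998, -0.069, 0.0, 0.0]
contact_force: [-5.2, 2.3, 15.7]
finger_gap: 0.0006
grip_force: 8.2
```

15.7 N at z = 0.069 means the paddle is on its hard stop. I'll lift off and check.

>>> drive_effector(
  motion=[
    [0,0,-0.0267,0,0],
    [0,0,-0.08,0,0],
    [0,0,-0.1333,0,0],
    [0,0,-0.1867,0,0],
    [-0.0533,0,-0.2133,0,0],
    [-0.1067,0.04,-0.2133,0,0],
    [-0.1333,0.0933,-0.2133,0,0],
    [-0.16,0.1467,-0.2133,0,0],
    [-0.1733,0.2,-0.2133,0,0],
    [-0.1733,0.2,-0.2133,0,0],
  ],
)

```text
t: 4.88
ee_pos: [0.3988, -0.2746, 0.2271]
ee_rot: [0.997, -0.071, 0.0, 0.001]
contact_force: [-0.8, -0.2, 0.3]
finger_gap: 0.0002
grip_force: 0.0
```

>>> drive_effector(
  motion=[
    [0,0.0533,0,0,0],
    [0,0.1067,0,0,0],
    [0,0.16,0,0,0],
    [0,0.2133,0,0,0],
    [0,0.2133,0,0,0],
  ],
)

```text
t: 5.3
ee_pos: [0.3768, -0.4355, 0.2259]
ee_rot: [0.997, -0.072, -0.0, 0.001]
contact_force: [-0.6, 0.2, -0.6]
finger_gap: 0.0005
grip_force: 0.0
```

Run:
```python
from h import *
p,d=r.grab_frame("side");q,e=r.grab_frame("top")
cv2.imwrite("pics/t9.png",q[:,:,::-1]);cv2.imwrite("pics/a4.png",np.hstack([cv2.resize(p[120:320,180:380,::-1],(400,400)),cv2.resize(q[150:290,270:410,::-1],(400,400),interpolation=cv2.INTER_CUBIC)]))
W=cloud("top",e)
for u0,u1,nm in((355,400,"jar"),(218,256,"roll")):
    Q=W[190:262,u0:u1].reshape(-1,3);Q=Q[(Q[:,2]>.05)&(Q[:,2]<.1)&(Q[:,0]<.585)];k=Q[:,0]>(.515 if nm=="jar" else .53)
    Q=Q[k];A=np.c_[Q[:,:2],np.ones(len(Q))];print(nm,len(Q),Q.mean(0),np.linalg.lstsq(A,Q[:,2],rcond=None)[0][:2])
J=W[165:205,360:402].reshape(-1,3);J=J[(J[:,2]>.09)&(J[:,2]<.12)];print("lid",J.mean(0))
print(r.read_state()['t'],r.read_state()['contact_force'])
```

```text
jar 673 [ 0.54703473 -0.13606311  0.06917709] [ 0.00099419 -0.00212325]
roll 581 [0.55739019 0.21046433 0.07325031] [ 0.10234547 -0.00282749]
lid [ 0.64565384 -0.15169859  0.10376214]
5.4 [ 0.23177457 -0.31096575 -0.90144307]
```

View pics/a4.png

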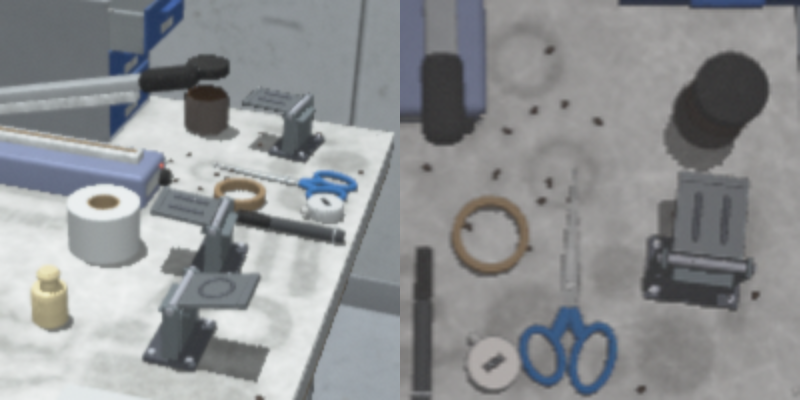

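The jar's paddle lies flat on the far side with its two bars showing (right half, ~(710,215)); its fitted slope is about 0. The jar hasn't moved, and the other two markers look as they did.

```bash
python3 -c "
from cell import r
print(r.job_done())"
```

```text
the job is handed in; nothing more can be done
None
```

The sample jar's marker is turned over and lies flat on the far side with its two bars showing; the jar measured unmoved, the other articles and markers look undisturbed, and the job was handed in at about 5.4 s.

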